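# Peel the clinging top tray off the stack and present it

### The job

The blue tray on top of the nested stack clings under four sprung black flaps: take the orange fin at its corner and peel the tray off, that corner coming up first by about 3 cm while the opposite one is still down in the stack; leave the rest of the stack standing where it is. Then present the blue tray over the middle of the green mat, roughly level, open side up, all of it at least 15 cm above the worktop, and finish while still holding it there; leave the bystanders alone.

Things in the scene. Friction and masses are not known exactly. Their poses are not given: they have to be found in the camera images.
- tray: blue formed tray, open on top, 190 (x) x 140 (y) x 33 mm high, 0.10-0.14 kg; rim 10 mm wide, 12 tall; origin: centre of underside, z up. Starts nested in the stack, origin 66 mm above the worktop, same yaw, its rim held down by the stack's four sprung flaps. Lifted level it strains all four; tilted up at the fin about the far corner (0.25 rad, then straight up) it frees them one by one
- tray_tab (a point): middle of the upright orange fin on the tray's (-x,-y) corner, the only fin; at (-93, -68.5, 47) mm in the tray frame. 30 mm long along the tray's diagonal (centre to this corner), 10 mm thick across it, standing from the rim top (33 mm) to 60 mm in the tray frame, with a flat ear at its foot (top at 35 mm). Pinch it across its thickness from above
- tray_far (a point): top of the tray's rim at the corner diagonally across from the fin, at (90, 65, 33) mm in the tray frame
- tray_side1 (a point): top of the tray's rim at its (-x,+y) corner, at (-90, 65, 33) mm in the tray frame
- tray_side2 (a point): top of the tray's rim at its (+x,-y) corner, at (90, -65, 33) mm in the tray frame
- stack: rest of the stack: four nested white trays of the same size on a grey foot 230 x 190 mm with four posts, loose, 0.95 kg; origin under its centre, z up, x along its long side. On each post a black sprung flap reaches 5 mm over the blue rim, top 105 mm up: at (-30,-70), (60,-70), (-55,70), (60,70) mm; each yields at about 2.5 N, swings up and lets the rim past after about 13 mm
- mat: flat green presentation mat with a thin white line round its border, fixed, 180 mm (x) by 240 mm (y), 3 mm thick; origin at the centre of its underside
- blue_vial: bystander: white vial with blue cap, 29 mm across, 55 mm high, standing in front; origin under its centre
- red_vial: bystander: brown vial with red cap, 29 mm across, 55 mm high, standing in front; origin under its centre
- green_vial: bystander: brown vial with dark green cap, 29 mm across, 55 mm high, standing at the right; origin under its centre
- flat_carton: bystander: white medicine carton, 43 x 99 x 60 mm high; origin under its centre
- stamp: bystander: wooden-handled stamp, 25 x 36 x 70 mm high; origin under its centre
- tape: bystander: roll of brown tape lying flat, 96 mm across, 24 mm high, at the front right (the nearer of two); origin under its centre

How it is judged:
By the outcome, as a careful person would: the job done as asked, in the order asked, and still so for the second after the job is handed in, while the arm keeps its last pose, push and grip.
It also fails if it takes over 42 s, if anything falls off the work surface, if the arm or the gripper's body presses on something with over 40 N, if the wrist force passes 120 N, or if a joint passes its speed limit or range.

### The arm

A 6-joint arm with a two-finger parallel gripper is mounted at the origin on a cart in front of the work surface, level with it; the furniture and walls round the work are solid. World frame = base frame: x ahead of the robot, y to its left, z up, the work surface at z = 0. Lengths are in m, angles in rad, forces in N, time in s.
With the tool pointing down it reaches from about 0.225 to 0.875 m from the base axis. Payload 3.4 kg.
Tool frame: the origin (TCP) lies on the centre line of the jaws, within the pads' length; the fingertips stand 17 mm ahead of it and the grasp point (between the pads) lies 2 mm behind it; z points along the fingers, y is the line along which they close (so a half turn about z gives the same grasp; the last joint's range is limited). The gripper opens to 85 mm and grips with 20 to 120 N. Pads are 22 mm wide; open, the fingers measure 114 mm over their backs; the gripper's body (76 mm by 85 mm) begins 54 mm behind the grasp point. The pads swing forward as they close: fully open they stand 13 mm farther back than shut.
Start: joints at [-1.242, 0.276, 1.505, -0, 1.361, -0.121], TCP at [0.25, -0.518, 0.248] pointing down, gripper open.
Joint ranges: [-2.89, 2.89], [-0.75, 2.08], [0.22, 2.7], [-1.18, 4.32], [0.11, 2.71], [-2.7, 2.7]. Speed limits (rad/s): [2.57, 2.57, 3.14, 3.14, 3.14, 3.14].

### API

Orientations are given as a unit quaternion [w, x, y, z].
In Python, from rig import manip gives the robot as it stands.
- The arm moves only by the tool move_arm, never from a script. Its argument "steps" is one flat list of numbers, 7 for each row, row after row: the turn, a rotation vector about the world's x, y, z normalised to -1 to 1, where 1 is 360 degrees, then the shift along the world's x, y, z normalised to -1 to 1, where 1 is 1 m, then the opening, from -1 (shut) to 1 (fully open). A call has exactly 10 rows; each row is the pose to reach, as a shift and turn from the pose commanded when the call began, turning the shorter way round; what a row does not reach only later rows make up. A row lasts 1/10 s, in which the tool goes at most 50 mm and 8.59 degrees, less where a joint would pass 70% of its speed; a pose out of reach is approached as far as the arm can. A call with a number of a shift or a turn outside -1 to 1 is refused whole. A call with a gripper value outside its range is refused whole. The fingers move at their own pace and stop on an object; "squeeze" is the grip in N (left out, the last holds). Time passes only in rows, so rows that repeat a pose let the fingers close, or fill a call up. It gives the time, the measured TCP pose, the force, the opening and the grip force at its end, in the units of the state.
- manip.get_state(): the state, without advancing time (a new reading comes with each control period).
- manip.get_image(name): name is "side" or "top"; returns a dict with "pixels" (480x640x3 uint8, blue, green, red), "fx", "fy", "cx", "cy" (pixels), "R" (3x3) and "t" (3): a world point X has camera coordinates R X + t. Camera axes: x right, y down, z forward; pixel columns grow to the right and rows downward; lengths in m; the calibration is good to about 2 mm. A picture is of the moment at which its call begins. There is no depth.
- manip.sign_off(): hands the job in; it is judged then, once.
The state is a dict: "clock": time; "qpos": joint angles; "qd": joint speeds; "effort": joint torques, N m; "position": TCP position; "ee_rot": TCP orientation; "contact_force": force on the tool from outside, world axes, zero at the start; "moment": the same for the moment, N m; "width": finger opening in m; "gripper_force": force on a finger pad.
Only numpy, scipy, OpenCV 4.12 (cv2) and the standard library are available. Lean on these libraries where they do the work, as an engineer would, in place of code of your own. Each camera call takes 0.05 s, during which the arm holds its last target. There are 200 camera calls.

## Working session

There is one attempt and no reset: what is moved stays moved. The work goes in short steps, Python scripts to look and compute and a tool call to move; the robot and the scene stay as the last step left them, time stands still between calls to the robot, and variables do not carry over. Pictures are saved under pics/ and viewed, at most 10 in all, crops included, and the job is handed in when it is done.

Besides the shell and the picture viewer there is one more tool, called after "Call:" by a JSON object that holds its "op" and its "data". move_arm: Moves the arm, as the interface text tells. Scaled input: -1 to 1 covers 1 m each way for a shift and 360 degrees each way for a turn. Its arguments: {"type":"object","properties":{"steps":{"type":"array"},"squeeze":{"type":"number"}},"required":["steps"]}

```bash
mkdir -p pics; cat > h.py <<'E'
import numpy as np, cv2
from rig import manip
def ray(im,u,v):
    d=np.array([(u-im['cx'])/im['fx'],(v-im['cy'])/im['fy'],1.]);R=np.array(im['R']);t=np.array(im['t'])
    return -R.T@t, R.T@d
def onz(im,u,v,z):
    c,d=ray(im,u,v); return c+d*(z-c[2])/d[2]
def proj(im,X):
    p=np.array(im['R'])@np.array(X)+np.array(im['t']); return np.array([im['fx']*p[0]/p[2]+im['cx'],im['fy']*p[1]/p[2]+im['cy']])
E
python3 - <<'E'
from h import *
import pickle
for n in('top','side'):
    im=manip.get_image(n); pickle.dump(im,open(n+'0.pkl','wb')); cv2.imwrite(f'pics/{n}0.png',np.array(im['pixels'],np.uint8)); print(n,im['fx'],-np.array(im['R']).T@im['t'])
print(manip.get_state())
E
```

```text
top 580.0320573152536 [ 0.30850198 -0.09850749  1.54631261]
side 618.2667188656256 [ 0.52158218 -1.34559402  1.00461916]
{'clock': 0.1, 'qpos': array([-1.24201166e+00,  2.76551999e-01,  1.50601358e+00,  4.31872594e-05,
        1.36071285e+00, -1.21009190e-01]), 'qd': array([-0.00159337, -0.00207169, -0.00206536, -0.00012202, -0.00034269,
        0.00048903]), 'effort': array([ 1.52864533e-03, -4.17697978e+01, -2.46405655e+01, -5.69636370e-05,
        5.83247791e-03,  5.33569860e-06]), 'position': array([ 0.24985696, -0.51738127,  0.24751184]), 'ee_rot': array([-8.40535115e-04,  9.74817759e-01,  2.23001403e-01, -6.64072827e-05]), 'contact_force': array([ 0.32366806,  0.72005266, -0.59182011]), 'moment': array([ 0.01699663, -0.00298935,  0.00107901]), 'gripper_force': 0.0, 'width': 0.08521404818947627}
```

View pics/top0.png

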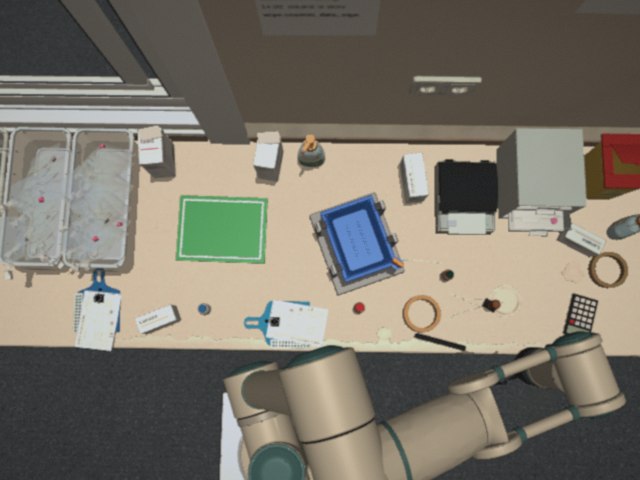

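View pics/side0.png

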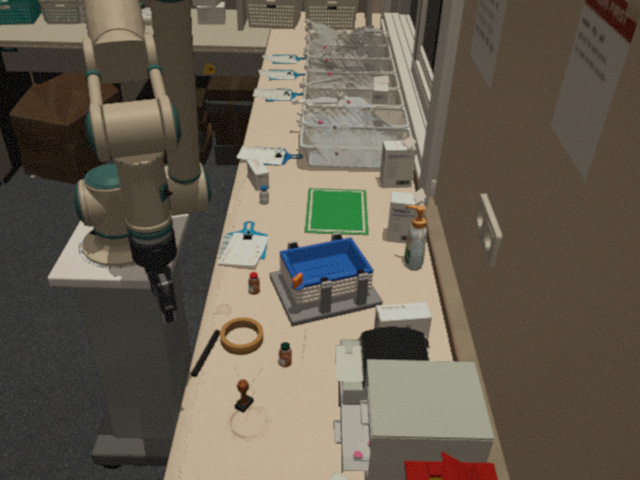

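The top view shows the stack around (357,243) with the orange fin at about (397,263), and the mat at (222,229). The side view shows the fin at (298,280) and the flaps around (326,285) and (363,280). Next I'll measure them.

```bash
cat > m.py <<'E'
from h import *
import pickle
T=pickle.load(open('top0.pkl','rb'));S=pickle.load(open('side0.pkl','rb'))
def mask(im,lo,hi,box):
    h=cv2.cvtColor(np.array(im['pixels'],np.uint8),cv2.COLOR_BGR2HSV);m=cv2.inRange(h,lo,hi);k=np.zeros_like(m);x0,y0,x1,y1=box;k[y0:y1,x0:x1]=255;return m&k
def big(m): return max(cv2.findContours(m,0,2)[0],key=cv2.contourArea)
b=mask(T,(105,120,40),(125,255,255),(300,185,420,300))
r=cv2.minAreaRect(big(b));P=np.array([onz(T,*p,.099) for p in cv2.boxPoints(r)])
print('tray',P.round(3).tolist(),P.mean(0),[np.linalg.norm(P[i]-P[i-1]).round(3) for i in range(4)])
for i in range(4):
    d=P[i]-P[i-1];print(np.degrees(np.arctan2(d[1],d[0])).round(1),end=' ')
print()
for im,bx in((T,(380,245,420,285)),(S,(285,265,310,295))):
    o=mask(im,(5,140,120),(20,255,255),bx);ys,xs=np.nonzero(o);print('fin',len(xs),xs.min(),xs.max(),ys.min(),ys.max(),xs.mean(),ys.mean())
    rc=(xs.mean(),ys.mean());im['f']=ray(im,*rc);print(onz(im,*rc,.113))
c1,d1=T['f'];c2,d2=S['f'];s=np.linalg.lstsq(np.c_[d1,-d2],c2-c1,rcond=None)[0];print('tri',c1+d1*s[0],c2+d2*s[1])
g=mask(T,(50,100,60),(80,255,255),(165,185,280,275));r=cv2.minAreaRect(big(g));P=np.array([onz(T,*p,.003) for p in cv2.boxPoints(r)]);print('mat',P.round(3).tolist(),P.mean(0))
for n,p in dict(blue=(204,309),red=(359,308),green=(447,275)).items(): print(n,onz(T,*p,.055))
print('carton',onz(T,415,165,.06))
im=np.array(T['pixels'],np.uint8)[180:310,290:430];cv2.imwrite('pics/c1.png',cv2.resize(im,None,fx=5,fy=4.6,interpolation=2))
E
python3 m.py
```

```text
tray [[0.609, -0.088, 0.099], [0.66, -0.22, 0.099], [0.473, -0.286, 0.099], [0.424, -0.156, 0.099]] [ 0.5413539  -0.18729153  0.099     ] [np.float64(0.197), np.float64(0.141), np.float64(0.198), np.float64(0.139)]
20.2 -69.1 -160.6 110.6 
fin 36 393 402 259 266 397.3611111111111 262.3611111111111
[ 0.48241913 -0.28183535  0.113     ]
fin 40 292 301 274 281 296.975 277.45
[ 0.48067722 -0.26966763  0.113     ]
tri [ 0.48130801 -0.28066412  0.12215706] [ 0.4810963  -0.28069065  0.12213476]
mat [[0.496, 0.296, 0.003], [0.671, 0.299, 0.003], [0.666, 0.06, 0.003], [0.491, 0.061, 0.003]] [0.58083232 0.17933421 0.003     ]
blue [0.36204207 0.2061692  0.055     ]
red [ 0.37057609 -0.19073077  0.055     ]
green [ 0.45852159 -0.41668918  0.055     ]
carton [ 0.74842595 -0.33643449  0.06      ]
```

View pics/c1.png

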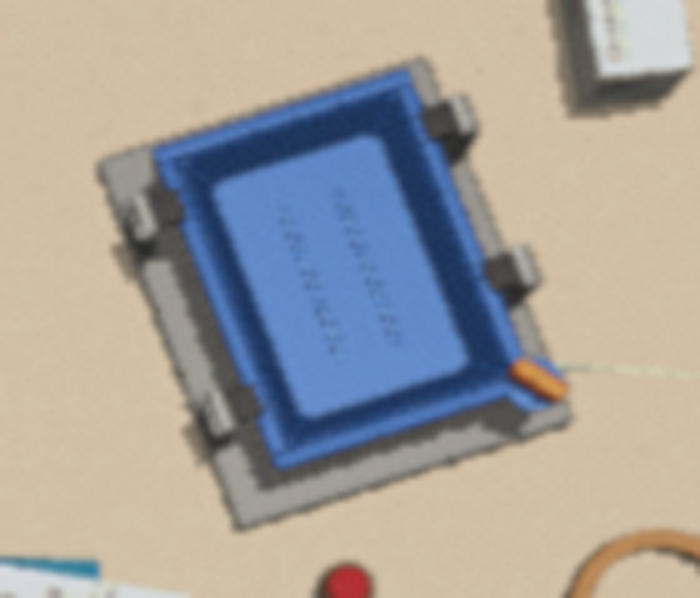

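The fin is at about (0.480, -0.2815), with its middle at z 0.113. The tray is yawed about 20°, so the fin runs along 56.4° and the jaws have to close along -33.6°, a turn of +30.6°. I'll approach above it first.

Call:
{"op": "move_arm", "data": {"steps": [0, 0, 0.02, 0.04, 0.04, 0, 0.1, 0, 0, 0.04, 0.08, 0.08, -0.01, 0.1, 0, 0, 0.06, 0.12, 0.12, -0.02, 0.1, 0, 0, 0.085, 0.15, 0.155, -0.03, 0.1, 0, 0, 0.085, 0.18, 0.185, -0.04, 0.1, 0, 0, 0.085, 0.21, 0.215, -0.047, 0.1, 0, 0, 0.085, 0.23, 0.236, -0.055, 0.1, 0, 0, 0.085, 0.23, 0.236, -0.067, 0.1, 0, 0, 0.085, 0.23, 0.236, -0.077, 0.1, 0, 0, 0.085, 0.23, 0.236, -0.077, 0.1], "squeeze": 100}}

```text
clock: 1.1
position: [0.4784, -0.2817, 0.1694]
ee_rot: [-0.002, 0.882, 0.472, -0.001]
contact_force: [0.1, 0.4, 0.7]
width: 0.047
gripper_force: 0.0
```

```bash
python3 - <<'E'
from h import *
s=manip.get_state();print(s['position'],s['ee_rot'],s['width'],s['clock'])
im=manip.get_image('side');a=np.array(im['pixels'],np.uint8)[210:330,240:400]
cv2.imwrite('pics/s1.png',cv2.resize(a,None,fx=5,fy=5,interpolation=2))
print(proj(im,s['position']),proj(im,[.48,-.2815,.126]))
E
```

```text
[ 0.47839486 -0.28172831  0.16941692] [-0.00169436  0.88154456  0.47209638 -0.00114844] 0.046986141406005086 1.1
[295.75168234 261.00949096] [296.47087555 276.32934729]
```

View pics/s1.png

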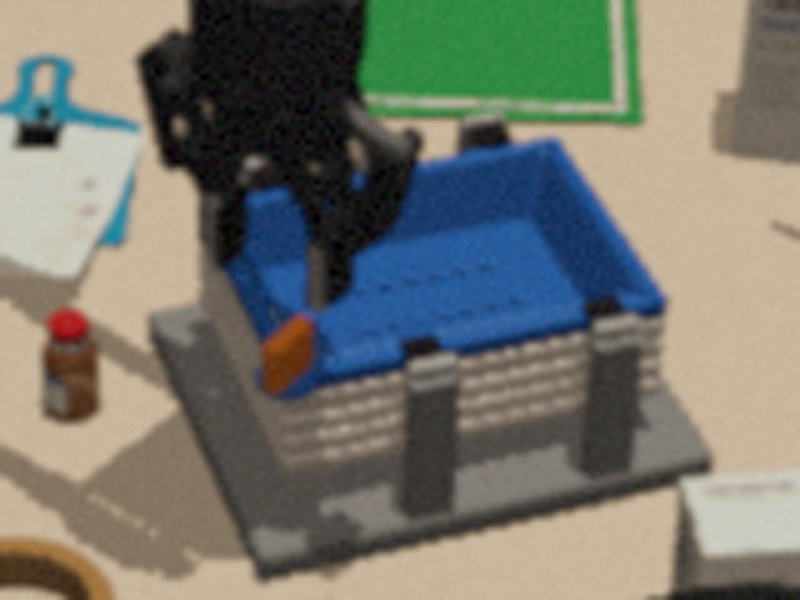

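The jaws straddle the fin: the fingertips are at about (222,250) and (330,300) in the crop, and the fin is at (288,355) below their midpoint. I'll descend and close.

Call:
{"op": "move_arm", "data": {"steps": [0, 0, 0, 0.001, 0, -0.015, 0.1, 0, 0, 0, 0.001, 0, -0.03, 0.1, 0, 0, 0, 0.001, 0, -0.042, 0.1, 0, 0, 0, 0.001, 0, -0.049, 0.1, 0, 0, 0, 0.001, 0, -0.049, -0.3, 0, 0, 0, 0.001, 0, -0.049, -1, 0, 0, 0, 0.001, 0, -0.049, -1, 0, 0, 0, 0.001, 0, -0.049, -1, 0, 0, 0, 0.001, 0, -0.049, -1, 0, 0, 0, 0.001, 0, -0.049, -1], "squeeze": 100}}

```text
clock: 2.15
position: [0.4815, -0.2824, 0.1233]
ee_rot: [0.001, 0.881, 0.472, 0.0]
contact_force: [-0.7, -0.2, 6.4]
width: 0.0074
gripper_force: 99.1
```

```bash
python3 - <<'E'
from h import *
im=manip.get_image('side');a=np.array(im['pixels'],np.uint8)[220:320,250:380]
cv2.imwrite('pics/s2.png',cv2.resize(a,None,fx=6,fy=6,interpolation=2))
E
```

```text
(no output)
```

View pics/s2.png

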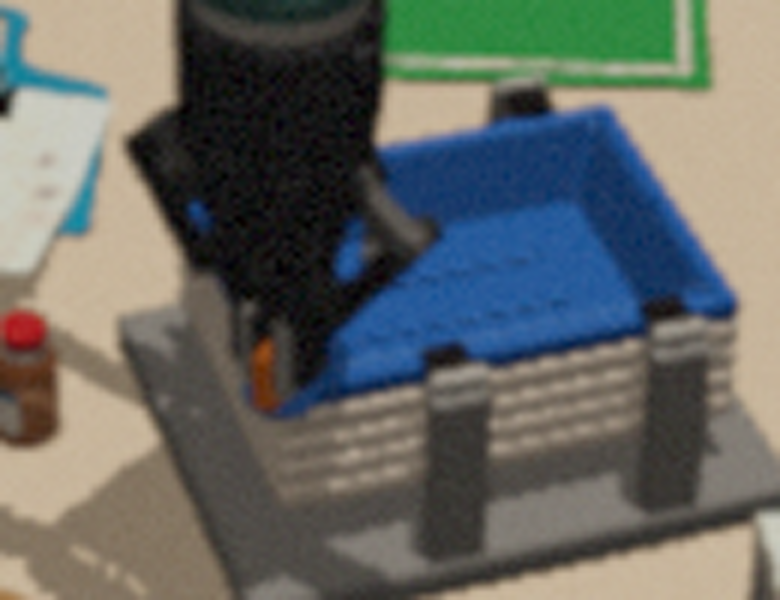

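The fin at (263,370) is held squarely between the pads. Now I'll tilt about the far corner, first half (0.125 rad).

Call:
{"op": "move_arm", "data": {"steps": [-0.00166, 0.0011, 0, 0.0002, 0.0003, 0.0028, -1, -0.0033, 0.0022, 0, 0.0004, 0.0006, 0.0056, -1, -0.005, 0.0033, 0, 0.0006, 0.0009, 0.0085, -1, -0.0066, 0.0044, 0, 0.0008, 0.0012, 0.0113, -1, -0.0083, 0.0055, 0, 0.0011, 0.0016, 0.0141, -1, -0.0099, 0.0066, 0, 0.0014, 0.002, 0.0169, -1, -0.0116, 0.0077, 0, 0.0016, 0.0025, 0.0197, -1, -0.0133, 0.0088, 0, 0.002, 0.0029, 0.0225, -1, -0.0149, 0.0099, 0, 0.0023, 0.0034, 0.0252, -1, -0.0166, 0.011, 0, 0.0026, 0.004, 0.028, -1]}}

```text
clock: 3.2
position: [0.4838, -0.2771, 0.1503]
ee_rot: [0.029, 0.88, 0.471, -0.055]
contact_force: [1.9, 1.8, -3.2]
width: 0.0078
gripper_force: 97.9
```

Call:
{"op": "move_arm", "data": {"steps": [-0.00166, 0.0011, 0, 0.0004, 0.0006, 0.0028, -1, -0.0033, 0.0022, 0, 0.0008, 0.0012, 0.0055, -1, -0.005, 0.0033, 0, 0.0012, 0.0018, 0.0083, -1, -0.0066, 0.0044, 0, 0.0016, 0.0024, 0.011, -1, -0.0083, 0.0055, 0, 0.0021, 0.0031, 0.0137, -1, -0.0099, 0.0066, 0, 0.0025, 0.0038, 0.0164, -1, -0.0116, 0.0077, 0, 0.003, 0.0045, 0.0191, -1, -0.0133, 0.0088, 0, 0.0035, 0.0052, 0.0218, -1, -0.0149, 0.0099, 0, 0.004, 0.006, 0.0245, -1, -0.0166, 0.011, 0, 0.0045, 0.0068, 0.0272, -1]}}

```text
clock: 4.2
position: [0.4882, -0.2713, 0.1779]
ee_rot: [0.06, 0.874, 0.469, -0.11]
contact_force: [1.5, 0.1, -0.4]
width: 0.0079
gripper_force: 98.3
```

```bash
python3 - <<'E'
from h import *
s=manip.get_state();print(s['moment'])
im=manip.get_image('side');a=np.array(im['pixels'],np.uint8)[210:320,250:380]
cv2.imwrite('pics/s3.png',cv2.resize(a,None,fx=6,fy=5.4,interpolation=2))
E
```

```text
[ 0.37281976 -0.69237536  0.13588752]
```

View pics/s3.png

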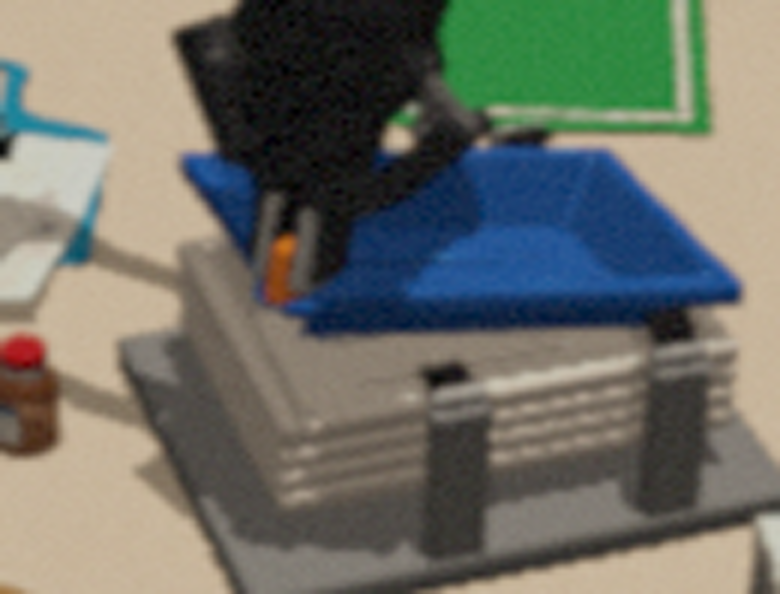

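The fin corner, at about (280,265), is well up and both near flaps are free. The far corner is still down and the stack hasn't moved. Now straight up.

Call:
{"op": "move_arm", "data": {"steps": [0, 0, 0, 0, 0, 0.003, -1, 0, 0, 0, 0, 0, 0.006, -1, 0, 0, 0, 0, 0, 0.01, -1, 0, 0, 0, 0, 0, 0.014, -1, 0, 0, 0, 0, 0, 0.02, -1, 0, 0, 0, 0, 0, 0.027, -1, 0, 0, 0, 0, 0, 0.036, -1, 0, 0, 0, 0, 0, 0.047, -1, 0, 0, 0, 0, 0, 0.06, -1, 0, 0, 0, 0, 0, 0.075, -1]}}

```text
clock: 5.25
position: [0.488, -0.2708, 0.2538]
ee_rot: [0.059, 0.875, 0.469, -0.11]
contact_force: [-0.1, -0.3, -0.6]
width: 0.008
gripper_force: 98.4
```

```bash
python3 - <<'E'
from h import *
s=manip.get_state();print(s['moment'])
im=manip.get_image('side');a=np.array(im['pixels'],np.uint8)[190:330,250:400]
cv2.imwrite('pics/s4.png',cv2.resize(a,None,fx=5,fy=4,interpolation=2))
E
```

```text
[ 0.04257402  0.01849776 -0.03022249]
```

View pics/s4.png

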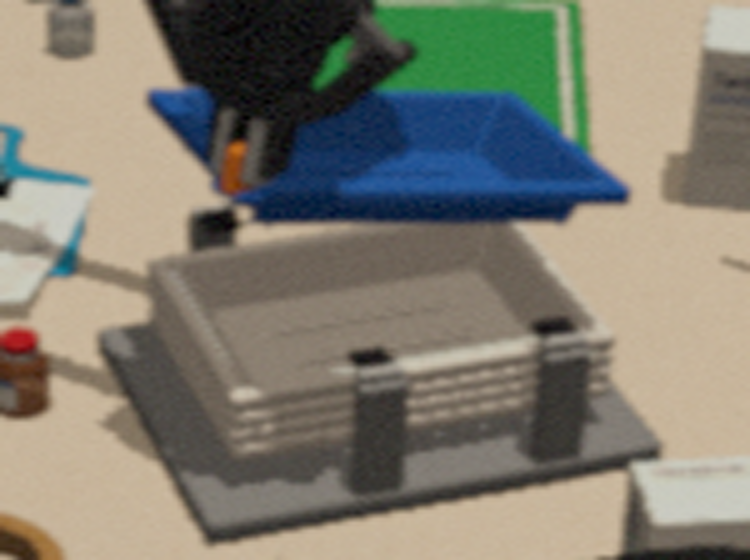

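The tray is free and the stack is standing with its flaps. Now I'll level it and carry it to the mat.

Call:
{"op": "move_arm", "data": {"steps": [0.003, -0.002, 0, 0, 0.003, 0.004, -1, 0.0066, -0.0044, 0, 0.001, 0.01, 0.009, -1, 0.01, -0.0066, 0, 0.002, 0.022, 0.014, -1, 0.0133, -0.0088, 0, 0.004, 0.04, 0.018, -1, 0.0166, -0.011, 0, 0.006, 0.06, 0.02, -1, 0.02, -0.0132, 0, 0.008, 0.082, 0.02, -1, 0.0233, -0.0154, 0, 0.009, 0.104, 0.02, -1, 0.0266, -0.0176, 0, 0.011, 0.126, 0.02, -1, 0.03, -0.0198, 0, 0.013, 0.148, 0.02, -1, 0.0331, -0.022, 0, 0.015, 0.17, 0.02, -1]}}

```text
clock: 6.3
position: [0.5031, -0.099, 0.2724]
ee_rot: [-0.0, 0.881, 0.472, 0.001]
contact_force: [0.5, 0.1, -1.1]
width: 0.0074
gripper_force: 98.3
```

Call:
{"op": "move_arm", "data": {"steps": [0, 0, 0, 0.002, 0.022, 0, -1, 0, 0, 0, 0.004, 0.044, 0, -1, 0, 0, 0, 0.006, 0.066, 0, -1, 0, 0, 0, 0.008, 0.088, 0, -1, 0, 0, 0, 0.009, 0.11, 0, -1, 0, 0, 0, 0.01, 0.132, 0, -1, 0, 0, 0, 0.011, 0.152, 0, -1, 0, 0, 0, 0.012, 0.168, 0, -1, 0, 0, 0, 0.013, 0.18, 0, -1, 0, 0, 0, 0.013, 0.184, 0, -1]}}

```text
clock: 7.3
position: [0.516, 0.0845, 0.2724]
ee_rot: [0.0, 0.881, 0.473, 0.0]
contact_force: [0.0, -0.4, -1.2]
width: 0.0077
gripper_force: 98.3
```

Call:
{"op": "move_arm", "data": {"steps": [0, 0, 0, 0, 0, 0, -1, 0, 0, 0, 0, 0, 0, -1, 0, 0, 0, 0, 0, 0, -1, 0, 0, 0, 0, 0, 0, -1, 0, 0, 0, 0, 0, 0, -1, 0, 0, 0, 0, 0, 0, -1, 0, 0, 0, 0, 0, 0, -1, 0, 0, 0, 0, 0, 0, -1, 0, 0, 0, 0, 0, 0, -1, 0, 0, 0, 0, 0, 0, -1]}}

```text
clock: 8.3
position: [0.5161, 0.083, 0.2725]
ee_rot: [0.0, 0.881, 0.472, -0.0]
contact_force: [-0.1, 0.4, -1.5]
width: 0.0077
gripper_force: 98.3
```

```bash
python3 - <<'E'
from h import *
s=manip.get_state();p=s['position'];print(p,s['ee_rot'])
S=manip.get_image('side');T=manip.get_image('top')
c,t=np.cos(np.radians(20.2)),np.sin(np.radians(20.2))
A=np.array([[c,-t,0],[t,c,0],[0,0,1]]);o=p-A@np.array([-.093,-.0685,.057]);print('origin',o)
out=[]
for im,(x,y,w,h) in((S,(240,110,160,150)),(T,(160,160,160,150))):
    a=cv2.resize(np.array(im['pixels'],np.uint8)[y:y+h,x:x+w],None,fx=2.5,fy=4 if 0 else 2.5,interpolation=2)
    for q in([-.095,-.07,.033],[.095,.07,.033],[-.095,.07,.033],[.095,-.07,.033]):
        uv=(proj(im,o+A@np.array(q))-(x,y))*2.5;cv2.circle(a,tuple(int(v) for v in uv),3,(0,0,255),1)
    out.append(a)
cv2.imwrite('pics/s5.png',np.hstack(out))
E
```

```text
[0.51608655 0.08298038 0.27251303] [ 3.18299191e-04  8.81425908e-01  4.72322182e-01 -1.53634587e-04]
origin [0.57971348 0.17937989 0.21551303]
```

View pics/s5.png

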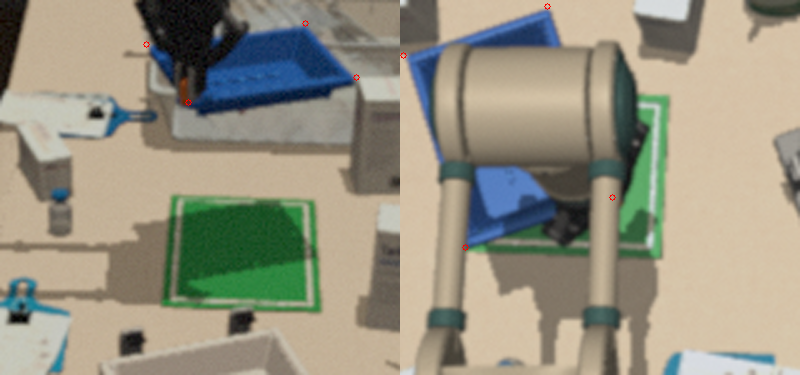

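The tray is over the mat. Its rim corners match the level prediction to within about 6 mm: in the side view the far corner is at (308,30) against a predicted (305,23). The underside is at about 0.21 m. Handing in.

```bash
python3 -c "
from rig import manip
print(manip.sign_off())"
```

```text
the job is handed in; nothing more can be done
None
```

I peeled the blue tray off fin corner first, with the stack left standing. I handed in while still holding it over the middle of the mat, within about 2° of level and roughly 20 cm above the worktop.

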